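# Bring a fossil under the air scribe's needle

## Robot

A 6-joint arm with a two-finger parallel gripper is mounted at the origin on the work surface. World frame = base frame: x ahead of the robot, y to its left, z up, the work surface at z = 0. Lengths are in m, angles in rad, forces in N, time in s.
With the tool pointing down it reaches from about 0.3 to 0.875 m from the base axis. Payload 6.4 kg.
Tool frame: the origin (TCP) lies midway between the tips of the shut fingers; the grasp point (between the pads) lies 19 mm behind it; z points along the fingers, y is the line along which they close (so a half turn about z gives the same grasp; the last joint's range is limited). The gripper opens to 85 mm and grips with 20 to 120 N. Pads are 22 mm wide; open, the fingers measure 114 mm over their backs; the gripper's body (76 mm by 85 mm) begins 54 mm behind the grasp point. The pads swing forward as they close: fully open they stand 13 mm farther back than shut.
Start: joints at [0.94, 0.181, 1.607, -0, 1.354, -0.206], TCP at [0.237, 0.524, 0.196] pointing down, gripper open.
Joint ranges: [-2.99, 2.99], [-0.89, 2.07], [0.3, 2.58], [-1.14, 4.28], [0, 2.63], [-3.12, 3.12]. Speed limits (rad/s): [2.57, 2.57, 3.01, 3.14, 3.14, 3.14].

## Interface

Orientations are given as a unit quaternion [w, x, y, z].
In Python, from bench import ctrl, vision, workorder gives the robot as it stands. The module is installed in compiled form; this text tells all that it offers.
- The arm moves only by the tool servo_tool, never from a script. Its argument "steps" is a list of rows, each an object of numbers: "dx", "dy", "dz": the shift along the world's x, y, z as a fraction of full scale; "wx", "wy", "wz": the turn, a rotation vector about the world's x, y, z as a fraction of full scale. A call has exactly 5 rows; each row is the pose to reach, as a shift and turn from the pose commanded when the call began, turning the shorter way round; what a row does not reach only later rows make up. Full scale, the value 1, is 100 mm for a shift and pi rad for a turn. A row lasts 1/12 s, in which the tool goes at most 41.7 mm and 7.16 degrees, less where a joint would pass 70% of its speed; a pose out of reach is approached as far as the arm can. A call with a number of a shift or a turn outside -1 to 1 is refused whole. A call with a gripper value outside its range is refused whole. "jaw" is the opening, from 0 (shut) to 1 (fully open), set as the call begins (left out, the last holds). The fingers move at their own pace and stop on an object; the grip force is fixed at half the most. Time passes only in rows, so rows that repeat a pose let the fingers close, or fill a call up. It gives the time, the measured TCP pose, the force, the opening and the grip force at its end, in the units of the state.
- ctrl.get_obs(): the state, without advancing time (a new reading comes with each control period).
- vision.camera(name): name is "scene" or "top" or "wrist"; returns a dict with "frame" (480x640x3 uint8, red, green, blue), "vfov" (degrees; the focal length in pixels is half the picture's height over the tangent of half this angle, whatever the lens; pixels are square), "cx", "cy" (the principal point, pixels), "D" ([k1, k2, p1, p2, k3] as OpenCV has them; the pictures are not rectified), "camera_from_world" (4x4, takes a point from world to camera coordinates). Camera axes: x right, y up, looking along -z (the intrinsics and any distortion apply to the point x, -y, -z); pixel columns grow to the right and rows downward; lengths in m; the calibration is good to about 2 mm. A picture is of the moment at which its call begins. There is no depth.
- workorder.hand_in(): hands the job in; it is judged then, once.
The state is a dict: "time_s": time; "q": joint angles; "dq": joint speeds; "joint_efforts": joint torques, N m; "eef_pos": TCP position; "eef_rot": TCP orientation; "wrist_force": force on the tool from outside, world axes, zero at the start; "torque": the same for the moment, N m; "opening": opening from 0.0 (shut) to 1.0 (fully open); "grasp_force": force on a finger pad.
Only numpy, scipy, OpenCV 4.12 (cv2) and the standard library are available. Lean on these libraries where they do the work, as an engineer would, in place of code of your own. Each camera call takes 0.05 s, during which the arm holds its last target. There are 200 camera calls.

## Task

Set up the fossil for work: turn the round knob on the stand's gearbox to move the needle, and slide the carriage by its post, until the needle's tip stands over the inside of the small ring drawn on the rock. Touch neither the scribe nor the fossil itself, and leave the other things on the bench where they are.

Things in the scene. Friction and masses are not known exactly. Their poses are not given: they have to be found in the camera images.
- stand: the preparation stand: an aluminium base plate 250 x 400 mm, 12 mm thick, bolted to the bench, with two guide bars for the carriage and, at its +y side, a grey sloping gearbox (near the robot) and a rack rail running along x. Origin: underside, near the plate's middle. Its x points away from the robot (the way the scribe travels), y is the way the carriage slides, z up
- knob_grip (a point): grip point on the axis of the round black knob (48 mm diameter, 32 mm tall) on the gearbox's sloping face, 135 mm above the bench. z: the knob's axis, pointing outward, tilted 30 degrees from vertical towards the stand's -x (the robot). Along it the knob reaches 12 mm beyond this point and 20 mm below; the gearbox's face (62 mm across) is 32 mm below
- knob (a joint): angle of that knob, rad, 0 to 4; grows when turned clockwise as seen from outside. It drives the scribe by rack and pinion: each rad clockwise moves the needle 18 mm along the stand's +x (away from the robot), anticlockwise brings it back. Turns easily (0.06 N m) and stays where it is left
- scribe: the needle carrier: a dark steel block on the rack rail that holds a pen-like steel air scribe (168 mm long, 20 mm thick), slanting 45 degrees down towards -y over the carriage; its upper end is about 210 mm above the bench. Origin: at the height of the bench, below the rail, at the needle's x. Moved only through the knob
- needle_tip (a point): the point of the scribe's needle, 87 mm above the bench, 9 mm above the top of the rock. It moves only along the stand's x, at y = +30 mm of the stand
- carriage (a joint): position of the specimen carriage along the stand's y, m, 0 to 0.12; grows as it slides to +y, under the scribe. Stiff slide (about 3 N), stays where it is left
- post (a point): grip point on the axis of the carriage's upright round black post (26 mm diameter, 63 mm tall), at the -y end of the carriage: 75 mm above the bench; the post's top is 20 mm higher, its foot on the carriage plate 43 mm lower
- fossil: the fossil: a brown 98 mm wide, 38 mm high block of rock with a small bone in it, wedged on a 115 x 100 mm plywood cradle board clamped to the carriage (where on the carriage varies by up to 18 mm). Rides with the carriage. Origin: underside of the board, below the ring. Top of the rock 78 mm above the bench
- ring_mark (a point): centre of the small dark ring (12 mm inside diameter) drawn on the flat top of the rock, 78 mm above the bench
- rock_big: bystander: loose lump of brown rock, 110 mm across, 75 mm high, at the -y side of the stand; origin at its underside
- rock_small: bystander: loose lump of rock, 70 mm across, 45 mm high, at the -y side of the stand; origin at its underside
- jar: bystander: closed jar, 64 mm diameter, 90 mm high, at the +y side of the stand; origin at its underside
- bone: bystander: pale limb bone, 160 mm long, 36 mm high, lying on the robot's side of the stand; origin at its underside's middle, x along it
- brush: bystander: dusting brush, 170 mm long, lying on the robot's side of the stand; x along it
- hammer: bystander: small hammer, 200 mm long, lying at the +y side of the stand; x along it

How it is judged:
At the end, for the whole second after the job is handed in: Seen from straight above, the needle's tip is within 6 mm of the ring's centre (inside the ring), and the knob and the carriage are at rest (horizontal distance between needle_tip and ring_mark below 0.006 m and velocity of joint knob between -0.05 and 0.05 rad/s and velocity of joint carriage between -0.005 and 0.005 m/s); the robot touches nothing.
It fails at once if the robot touches the scribe or its carrier (over 2 N) (contact force between any of the fingers, the arm and scribe above 2 N).
It fails at once if the robot touches the fossil, its rock or its cradle board (over 2 N) (contact force between any of the fingers, the arm and fossil above 2 N).
It fails at once if a bystander is shifted by more than 25 mm (distance of any of rock_big, rock_small, jar, bone, brush, hammer from where it was at the start of the episode above 0.025 m).
It also fails if it takes over 59 s, if anything falls off the work surface, if the arm or the gripper's body presses on something with over 40 N, if the wrist force passes 120 N, or if a joint passes its speed limit or range.

## Working session

There is one attempt and no reset: what is moved stays moved. The work goes in short steps, Python scripts to look and compute and a tool call to move; the robot and the scene stay as the last step left them, time stands still between calls to the robot, and variables do not carry over. Pictures are saved under pics/ and viewed, at most 10 in all, crops included, and the job is handed in when it is done.

Besides the shell and the picture viewer there is one more tool, called after "Call:" by a JSON object that holds its "op" and its "data", one argument or row to a line. servo_tool: Moves the arm, as the interface text tells. Its arguments: {"type":"object","properties":{"steps":{"type":"array","items":{"type":"object","properties":{"dx":{"type":"number"},"dy":{"type":"number"},"dz":{"type":"number"},"wx":{"type":"number"},"wy":{"type":"number"},"wz":{"type":"number"}}}},"jaw":{"type":"number"}},"required":["steps"]}

```bash
mkdir -p pics; cat > h.py <<'E'
import numpy as np, cv2
from bench import ctrl, vision, workorder
def cam(n):
    c=vision.camera(n); f=240/np.tan(np.radians(c["vfov"])/2)
    c["K"]=np.array([[f,0,c["cx"]],[0,f,c["cy"]],[0,0,1]]); c["Dv"]=np.array(c["D"],float); c["T"]=np.array(c["camera_from_world"]); return c
def ray(c,uv):
    p=cv2.undistortPoints(np.array([[uv]],float),c["K"],c["Dv"])[0,0]
    R=c["T"][:3,:3]; o=-R.T@c["T"][:3,3]; return o,R.T@np.array([p[0],-p[1],-1])
def onz(c,uv,z):
    o,d=ray(c,uv); return o+d*(z-o[2])/d[2]
def proj(c,P):
    P=np.atleast_2d(P); q=(c["T"][:3,:3]@P.T).T+c["T"][:3,3]; q=q*[1,-1,-1]
    return cv2.projectPoints(q,np.zeros(3),np.zeros(3),c["K"],c["Dv"])[0][:,0]
def save(c,n): cv2.imwrite("pics/"+n+".png",c["frame"][:,:,::-1])
E
python3 - <<'E'
from h import *
for n in("top","scene"):
    c=cam(n); save(c,n+"0"); print(n,c["vfov"],c["T"].round(3).tolist(),c["D"])
o=ctrl.get_obs(); print(o["time_s"],o["eef_pos"],o["eef_rot"])
E
```

```text
top 42.038017580702814 [[-0.026, -1.0, -0.009, 0.067], [0.993, -0.027, 0.113, -0.58], [-0.113, -0.006, 0.994, -1.523], [0.0, 0.0, 0.0, 1.0]] [-0.20911024  0.          0.          0.          0.        ]
scene 55.27674447145227 [[0.54, 0.842, -0.009, -0.348], [-0.474, 0.313, 0.823, 0.146], [0.696, -0.44, 0.568, -1.458], [0.0, 0.0, 0.0, 1.0]] [-0.09916435  0.          0.          0.          0.        ]
0.1 [0.23663719 0.523458   0.19528862] [-3.12101659e-04  2.10788158e-01  9.77531455e-01 -7.13969904e-04]
```

View pics/top0.png

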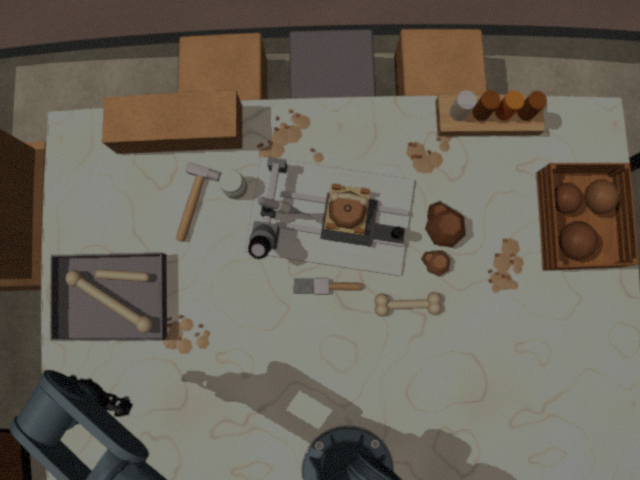

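View pics/scene0.png

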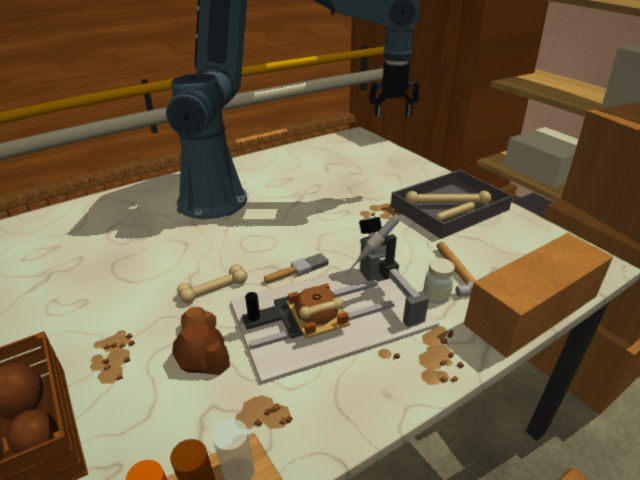

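The top view shows the knob near (259,245), post (397,234), ring (347,208) and plate corners around (415,180) and (408,273). In the scene view the knob is near (370,226), the post at (252,305) and the ring at (317,297). I'll enlarge both for detail.

```bash
python3 - <<'E'
import cv2,numpy as np
a=cv2.imread("pics/top0.png")[150:285,235:425]; b=cv2.imread("pics/scene0.png")[205:385,225:445]
cv2.imwrite("pics/topc.png",cv2.convertScaleAbs(cv2.resize(a,None,fx=4.2,fy=4.2,interpolation=cv2.INTER_CUBIC),alpha=1.4))
cv2.imwrite("pics/scenec.png",cv2.convertScaleAbs(cv2.resize(b,None,fx=3.3,fy=3.3,interpolation=cv2.INTER_CUBIC),alpha=1.4))
E
```

```text
(no output)
```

View pics/topc.png

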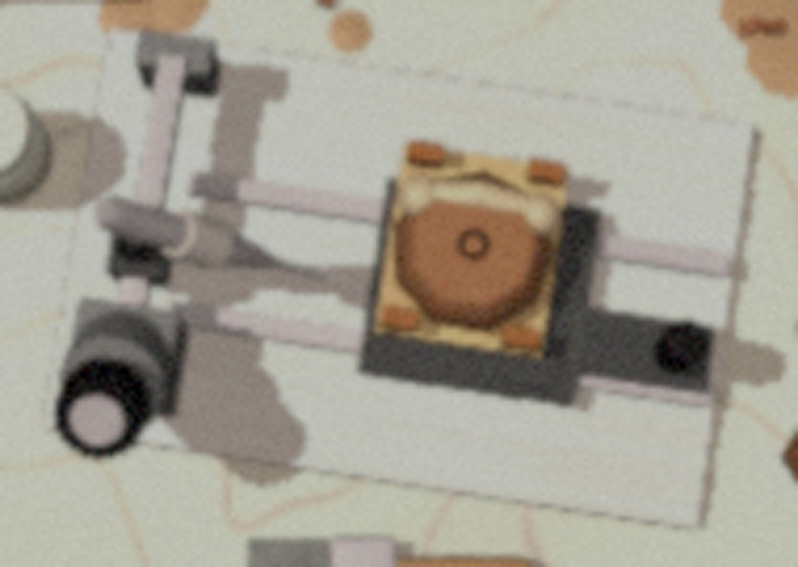

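View pics/scenec.png

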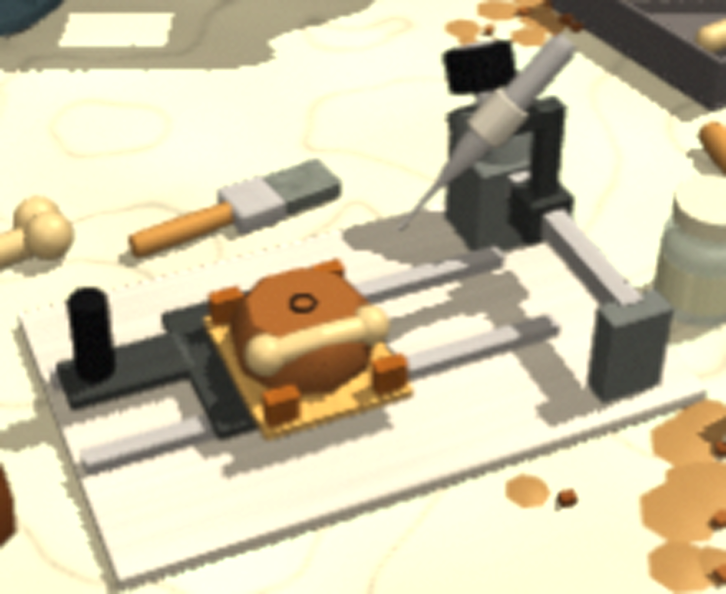

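The crops show the ring, post top, knob cap, plate corners and (in the scene view) the needle's tip at about (347,274). Next I convert these to positions.

```bash
cat > m.py <<'E'
from h import *
def tri(a,ua,b,ub):
    A=[];B=[]
    for c,u in((a,ua),(b,ub)):
        o,d=ray(c,u); d/=np.linalg.norm(d); P=np.eye(3)-d[:,None]*d; A.append(P);B.append(P@o)
    return np.linalg.lstsq(np.vstack(A),np.hstack(B),rcond=None)[0]
tp=lambda u,v:(235+(u+.5)/4.2-.5,150+(v+.5)/4.2-.5)
sp=lambda u,v:(225+(u+.5)/3.3-.5,205+(v+.5)/3.3-.5)
E
python3 - <<'E'
from m import *
np.set_printoptions(precision=4,suppress=True)
t=cam("top"); s=cam("scene")
C=[onz(t,tp(*p),.012) for p in((702,526),(757,126),(105,30),(50,432))]
S=[onz(s,sp(*p),.012) for p in((22,322),(118,582),(705,395))]
print("cornersT",np.array(C)[:,:2].tolist());print("cornersS",np.array(S)[:,:2].tolist())
ring=onz(t,tp(473,243),.078); print("ring",ring,onz(s,sp(303,303),.078), tri(t,tp(473,243),s,sp(303,303)))
print("post",onz(t,tp(684,346),.095),onz(s,sp(88,296),.095))
print("needle",onz(s,sp(403,229),.087), "knobcap",onz(t,tp(97,419),.135+.012*.866))
# knob cap centre in scene: black mask centroid
for nm,c in(("t",t),("s",s)):
    g=c["frame"].max(2); m=(g<30).astype(np.uint8); n,l,st,ce=cv2.connectedComponentsWithStats(m)
    for i in range(1,n):
        if 40<st[i,4]<1500: print(nm,st[i],ce[i].round(1))
E
```

```text
cornersT [[0.4892587683921227, -0.14859664358918798], [0.7324565498564783, -0.19258670863430477], [0.8034117469355603, 0.20514062847660813], [0.5563070926321422, 0.24153032200945246]]
cornersS [[0.5016581367168093, -0.14838459205659188], [0.7375657828913945, -0.19311209604235077], [0.8111939519124387, 0.19362631464003166]]
ring [ 0.6535 -0.014   0.078 ] [ 0.6552 -0.0152  0.078 ] [ 0.6537 -0.0141  0.0764]
post [ 0.588  -0.1322  0.095 ] [ 0.5937 -0.1334  0.095 ]
needle [0.6376 0.0741 0.087 ] knobcap [0.55   0.1985 0.1454]
t [630 153  10  18 126] [635.1 161.7]
t [391 228  12  11 108] [396.6 233. ]
t [249 236  22  22 187] [260.7 243.1]
t [163 255   3  24  45] [163.6 266.8]
t [ 53 258   6  80 311] [ 54.9 297.1]
t [  0 429  11   5  41] [  4.4 430.7]
t [ 30 439  60  41 883] [ 64.1 460.2]
t [ 313  439   86   41 1368] [348.3 460.7]
t [ 19 445  12  35 282] [ 25.  463.8]
t [138 462  27  18 150] [149.2 470.9]
s [208   0  22  54 585] [218.7  20.9]
s [315   0  21  14  89] [326.5   4.5]
s [390   1  25  24 319] [402.1  13.7]
s [384  54  13   6  42] [389.   56.5]
s [361  58   6  12  69] [363.5  63.6]
s [ 369   62   50   54 1222] [394.   86.1]
s [216  83  15  30 101] [221.   98.8]
s [145  94   7  16  70] [148.1 101.4]
s [207 105   9  22  51] [212.6 114.4]
s [183 114   7   7  41] [185.9 116.9]
s [171 118  30  16 120] [185.3 128.4]
s [210 125  14  13  51] [218.3 132.7]
s [360 218  21  15 234] [370.1 225.3]
s [379 239  16  39 293] [387.5 257.3]
s [244 293  16  31 326] [251.8 308.1]
s [289 319  11  14  45] [293.6 326.3]
s [ 37 381   6  23  42] [ 40.1 392.1]
s [ 48 415   9  16  66] [ 52.5 423.4]
```

```bash
cat > go.py <<'E'
from m import *
from scipy.spatial.transform import Rotation as R
np.set_printoptions(precision=4,suppress=True)
yaw=np.radians(-10.15); xh=np.array([np.cos(yaw),np.sin(yaw),0]); yh=np.array([-np.sin(yaw),np.cos(yaw),0])
d=.5*xh-np.array([0,0,.866])   # knob inward axis
def state():
    o=ctrl.get_obs(); q=o["eef_rot"]; return o,np.array(o["eef_pos"]),R.from_quat([q[1],q[2],q[3],q[0]])
def mat(y,z): return R.from_matrix(np.column_stack([np.cross(y,z),y,z]))
def plan(P,Rt):
    o,p,r=state(); w=(Rt*r.inv()).as_rotvec()
    print("shift/0.1",(P-p)/.1,"turn/pi",w/np.pi,"deg",np.degrees(np.linalg.norm(w)),"q",np.array(o["q"]),"t",o["time_s"])
E
python3 - <<'E'
from go import *
s=cam("scene")
b=onz(s,(370.1,225.3),.1315); g=b-.004*d; print("grip from scene",g)
g=np.array([.556,.1975,.135]); print("proj body",proj(s,[g+.004*d]))
plan(g+.019*d-.09*d,mat(yh,d))
E
```

```text
grip from scene [0.5604 0.1939 0.135 ]
proj body [[370.1634 224.0204]]
shift/0.1 [ 2.8428 -3.1993  0.0086] turn/pi [-0.0493 -0.1597  0.0771] deg 33.13225867686468 q [ 0.9397  0.1812  1.6075  0.      1.3538 -0.2063] t 0.25
```

Call:
{"op": "servo_tool", "data": {
  "steps": [
    {"dx": 0.14,"dy": -0.16,"dz": 0.06},
    {"dx": 0.28,"dy": -0.32,"dz": 0.12},
    {"dx": 0.42,"dy": -0.48,"dz": 0.2},
    {"dx": 0.56,"dy": -0.64,"dz": 0.3},
    {"dx": 0.7,"dy": -0.8,"dz": 0.3}
  ],
  "jaw": 1
}}

```text
$.steps[0]: bad value
```

Call:
{"op": "servo_tool", "data": {
  "steps": [
    {"dx": 0.14,"dy": -0.16,"wx": -0.01,"wy": -0.032,"wz": 0.015},
    {"dx": 0.28,"dy": -0.32,"wx": -0.02,"wy": -0.064,"wz": 0.031},
    {"dx": 0.42,"dy": -0.48,"wx": -0.03,"wy": -0.096,"wz": 0.046},
    {"dx": 0.56,"dy": -0.64,"wx": -0.04,"wy": -0.128,"wz": 0.062},
    {"dx": 0.7,"dy": -0.8,"wx": -0.049,"wy": -0.16,"wz": 0.077}
  ]
}}

```text
$.steps[0]: bad value
```

Call:
{"op": "servo_tool", "data": {
  "steps": [
    {"dx": 0.14,"dy": -0.16},
    {"dx": 0.28,"dy": -0.32},
    {"dx": 0.42,"dy": -0.48},
    {"dx": 0.56,"dy": -0.64},
    {"dx": 0.7,"dy": -0.8}
  ]
}}

```text
$.steps[0]: bad value
```

Call:
{"op": "servo_tool", "data": {
  "steps": [
    {"dx": 0.15,"dy": -0.16},
    {"dx": 0.3,"dy": -0.32},
    {"dx": 0.45,"dy": -0.48},
    {"dx": 0.6,"dy": -0.64},
    {"dx": 0.7,"dy": -0.8}
  ]
}}

```text
$.steps[0]: bad value
```

```bash
python3 - <<'E'
from go import *
g=np.array([.557,.196,.135])
w=cam("wrist"); print("expected cap px",proj(w,[g-.012*d,g+.02*d]), "K",w["K"][0,0]); save(w,"w1"); plan(g+.019*d-.09*d,mat(yh,d))
E
```

```text
expected cap px [[175.7325 588.1754]
 [188.5303 570.4084]] K 343.30408963066543
shift/0.1 [ 2.8523 -3.215   0.007 ] turn/pi [-0.0494 -0.1597  0.0771] deg 33.130559540988166 q [ 0.9397  0.1811  1.6073  0.0001  1.3538 -0.2063] t 0.3
```

View pics/w1.png

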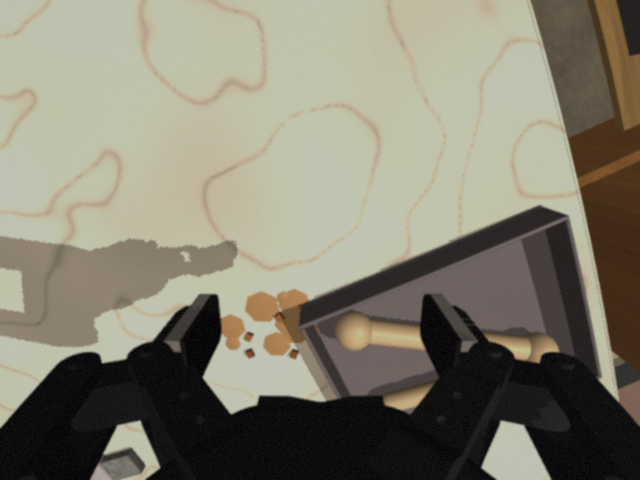

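The move was refused (rows need all six numbers), so this wrist view still shows the tray at (450,310) and the two fingers, at the start pose. I'll resend with full rows.

Call:
{"op": "servo_tool", "data": {
  "steps": [
    {"dx": 0.14,"dy": -0.16,"dz": 0.06,"wx": 0,"wy": 0,"wz": 0},
    {"dx": 0.28,"dy": -0.32,"dz": 0.12,"wx": 0,"wy": 0,"wz": 0},
    {"dx": 0.42,"dy": -0.48,"dz": 0.2,"wx": 0,"wy": 0,"wz": 0},
    {"dx": 0.56,"dy": -0.64,"dz": 0.3,"wx": 0,"wy": 0,"wz": 0},
    {"dx": 0.7,"dy": -0.8,"dz": 0.3,"wx": 0,"wy": 0,"wz": 0}
  ],
  "jaw": 1
}}

```text
time_s: 0.72
eef_pos: [0.3082, 0.4439, 0.2281]
eef_rot: [0.001, 0.211, 0.978, 0.001]
wrist_force: [0.2, 0.3, -0.2]
opening: 0.999
grasp_force: 0.0
```

Call:
{"op": "servo_tool", "data": {
  "steps": [
    {"dx": 0.14,"dy": -0.16,"dz": 0,"wx": -0.01,"wy": -0.032,"wz": 0.015},
    {"dx": 0.28,"dy": -0.32,"dz": 0,"wx": -0.02,"wy": -0.064,"wz": 0.031},
    {"dx": 0.42,"dy": -0.48,"dz": 0,"wx": -0.03,"wy": -0.096,"wz": 0.046},
    {"dx": 0.56,"dy": -0.64,"dz": 0,"wx": -0.04,"wy": -0.128,"wz": 0.062},
    {"dx": 0.7,"dy": -0.8,"dz": 0,"wx": -0.049,"wy": -0.16,"wz": 0.077}
  ]
}}

```text
time_s: 1.13
eef_pos: [0.3778, 0.364, 0.2272]
eef_rot: [0.261, 0.084, 0.961, -0.021]
wrist_force: [0.0, -0.2, -0.2]
opening: 1.0
grasp_force: 0.0
```

Call:
{"op": "servo_tool", "data": {
  "steps": [
    {"dx": 0.14,"dy": -0.16,"dz": 0,"wx": 0,"wy": 0,"wz": 0},
    {"dx": 0.28,"dy": -0.32,"dz": 0,"wx": 0,"wy": 0,"wz": 0},
    {"dx": 0.42,"dy": -0.48,"dz": 0,"wx": 0,"wy": 0,"wz": 0},
    {"dx": 0.56,"dy": -0.64,"dz": 0,"wx": 0,"wy": 0,"wz": 0},
    {"dx": 0.7,"dy": -0.8,"dz": 0,"wx": 0,"wy": 0,"wz": 0}
  ]
}}

```text
time_s: 1.55
eef_pos: [0.4473, 0.2832, 0.2262]
eef_rot: [0.258, 0.085, 0.962, -0.022]
wrist_force: [1.0, 0.3, -0.3]
opening: 1.0
grasp_force: 0.0
```

Call:
{"op": "servo_tool", "data": {
  "steps": [
    {"dx": 0.14,"dy": -0.16,"dz": 0,"wx": 0,"wy": 0,"wz": 0},
    {"dx": 0.28,"dy": -0.32,"dz": 0,"wx": 0,"wy": 0,"wz": 0},
    {"dx": 0.42,"dy": -0.48,"dz": 0,"wx": 0,"wy": 0,"wz": 0},
    {"dx": 0.56,"dy": -0.64,"dz": 0,"wx": 0,"wy": 0,"wz": 0},
    {"dx": 0.7,"dy": -0.8,"dz": 0,"wx": 0,"wy": 0,"wz": 0}
  ]
}}

```text
time_s: 1.97
eef_pos: [0.5175, 0.203, 0.2262]
eef_rot: [0.258, 0.086, 0.962, -0.022]
wrist_force: [0.3, 0.9, 0.6]
opening: 0.998
grasp_force: 0.0
```

```bash
python3 - <<'E'
from go import *
g=np.array([.557,.196,.135])
w=cam("wrist"); print("expected cap px",proj(w,[g-.012*d,g+.02*d]), "K",w["K"][0,0]); save(w,"w2"); plan(g+.019*d-.09*d,mat(yh,d))
E
```

```text
expected cap px [[320.9885 215.1291]
 [320.8801 206.8397]] K 343.30408963066543
shift/0.1 [ 0.0258  0.0143 -0.3012] turn/pi [-0.0001  0.0008  0.0003] deg 0.14838040325338583 q [ 0.3053 -0.1797  2.0038 -0.3103  0.8668 -0.9396] t 2.0167
```

View pics/w2.png

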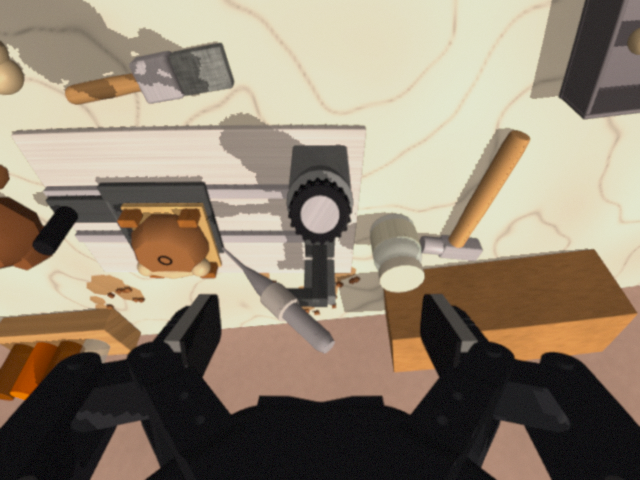

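The knob's cap is at (320,214), matching the prediction (321,215). The needle's tip is at about (222,249), the ring at (165,260) and the post top near (63,215). I'll descend along the knob's axis and grip it.

```bash
python3 - <<'E'
from go import *
w=cam("wrist")
n=onz(w,(222,249),.087); r=onz(w,(165,260),.078); print("needle",n,"ring",r,"diff stand",(n-r)@xh,(n-r)@yh)
E
```

```text
needle [0.6395 0.0645 0.087 ] ring [ 0.656  -0.0197  0.078 ] diff stand -0.03110245149928452 0.07991058944163848
```

Call:
{"op": "servo_tool", "data": {
  "steps": [
    {"dx": 0.05,"dy": 0.0,"dz": -0.13,"wx": 0,"wy": 0,"wz": 0},
    {"dx": 0.1,"dy": 0.0,"dz": -0.26,"wx": 0,"wy": 0,"wz": 0},
    {"dx": 0.16,"dy": -0.01,"dz": -0.4,"wx": 0,"wy": 0,"wz": 0},
    {"dx": 0.22,"dy": -0.02,"dz": -0.55,"wx": 0,"wy": 0,"wz": 0},
    {"dx": 0.25,"dy": -0.025,"dz": -0.69,"wx": 0,"wy": 0,"wz": 0}
  ]
}}

```text
time_s: 2.48
eef_pos: [0.542, 0.2019, 0.1565]
eef_rot: [0.258, 0.085, 0.962, -0.022]
wrist_force: [0.1, -0.4, -0.6]
opening: 1.003
grasp_force: 0.0
```

Call:
{"op": "servo_tool", "data": {
  "steps": [
    {"dx": 0.05,"dy": -0.01,"dz": -0.09,"wx": 0,"wy": 0,"wz": 0},
    {"dx": 0.1,"dy": -0.02,"dz": -0.18,"wx": 0,"wy": 0,"wz": 0},
    {"dx": 0.15,"dy": -0.03,"dz": -0.26,"wx": 0,"wy": 0,"wz": 0},
    {"dx": 0.2,"dy": -0.035,"dz": -0.35,"wx": 0,"wy": 0,"wz": 0},
    {"dx": 0.22,"dy": -0.04,"dz": -0.39,"wx": 0,"wy": 0,"wz": 0}
  ]
}}

```text
time_s: 2.9
eef_pos: [0.5643, 0.1973, 0.117]
eef_rot: [0.258, 0.086, 0.962, -0.022]
wrist_force: [-0.4, -0.1, 0.4]
opening: 1.0
grasp_force: 0.0
```

Call:
{"op": "servo_tool", "data": {
  "steps": [
    {"dx": 0,"dy": 0,"dz": 0,"wx": 0,"wy": 0,"wz": 0},
    {"dx": 0,"dy": 0,"dz": 0,"wx": 0,"wy": 0,"wz": 0},
    {"dx": 0,"dy": 0,"dz": 0,"wx": 0,"wy": 0,"wz": 0},
    {"dx": 0,"dy": 0,"dz": 0,"wx": 0,"wy": 0,"wz": 0},
    {"dx": 0,"dy": 0,"dz": 0,"wx": 0,"wy": 0,"wz": 0}
  ],
  "jaw": 0.4
}}

```text
time_s: 3.32
eef_pos: [0.5642, 0.1976, 0.1187]
eef_rot: [0.259, 0.085, 0.962, -0.022]
wrist_force: [-0.9, -0.4, -0.3]
opening: 0.398
grasp_force: 0.0
```

```bash
python3 - <<'E'
from go import *
g=np.array([.557,.196,.135])
o,p,r=state(); print(p,o["opening"],o["grasp_force"],o["wrist_force"],o["torque"]); plan(g+.019*d,mat(yh,d))
print("turn unit /rad",d/np.pi)
E
```

```text
[0.5642 0.1976 0.1187] 0.39826751401058447 0.0 [-0.8654 -0.4178 -0.3013] [0.0334 0.2353 0.0514]
shift/0.1 [ 0.0217 -0.0326 -0.002 ] turn/pi [-0.0006  0.0007 -0.0002] deg 0.16815115677795825 q [ 0.2658  0.064   2.0163 -0.3794  0.6122 -0.8655] t 3.3167
turn unit /rad [ 0.1567 -0.028  -0.2757]
```

Call:
{"op": "servo_tool", "data": {
  "steps": [
    {"dx": 0,"dy": -0.02,"dz": 0,"wx": 0,"wy": 0,"wz": 0},
    {"dx": 0,"dy": -0.02,"dz": 0,"wx": 0,"wy": 0,"wz": 0},
    {"dx": 0,"dy": -0.02,"dz": 0,"wx": 0,"wy": 0,"wz": 0},
    {"dx": 0,"dy": -0.02,"dz": 0,"wx": 0,"wy": 0,"wz": 0},
    {"dx": 0,"dy": -0.02,"dz": 0,"wx": 0,"wy": 0,"wz": 0}
  ],
  "jaw": 0
}}

```text
time_s: 3.73
eef_pos: [0.564, 0.1954, 0.1181]
eef_rot: [0.258, 0.085, 0.962, -0.022]
wrist_force: [0.1, 0.5, -0.9]
opening: 0.003
grasp_force: 0.0
```

```bash
python3 - <<'E'
from go import *
w=cam("wrist"); save(w,"w3"); g=np.array([.557,.196,.135]); print(proj(w,[g-.012*d])); o,p,r=state(); print(p,o["opening"],o["grasp_force"],o["wrist_force"],o["torque"])
E
```

```text
[[320.2341 298.6531]]
[0.564  0.1954 0.1181] -0.00039256656880825094 0.0 [ 0.3476 -0.5979  0.3724] [0.0143 0.2889 0.0153]
```

View pics/w3.png

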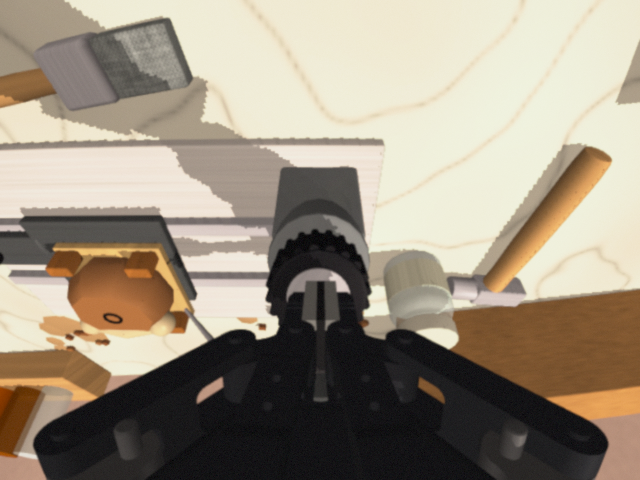

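The view shows the shut fingers over the knob's cap (cap centre about (320,300), black rim spanning columns 268–370), so they closed without touching it. I'll triangulate to find the offset.

```bash
python3 - <<'E'
from go import *
w=cam("wrist"); g=np.array([.557,.196,.135])
o,p,r=state(); T=w["T"]; R3=T[:3,:3]; cp=-R3.T@T[:3,3]
print("cam pos",cp,"cam z",R3[2],"tool z",r.as_matrix()[:,2],"tcp px",proj(w,[p,p-.019*r.as_matrix()[:,2]]))
print("cam in tool",r.inv().apply(cp-p))
for P in(g-.012*d,p): print("depth",-(R3@P+T[:3,3])[2])
# rim silhouette test: project outer top rim of knob
a=np.linspace(0,2*np.pi,73); x2=np.cross(yh,d)
for z in(-.012,.02):
    q=proj(w,[g+z*d+.024*(np.cos(t)*x2+np.sin(t)*yh) for t in a]); print(z,q.min(0),q.max(0))
E
```

```text
cam pos [0.4147 0.2214 0.2354] cam z [-0.7159  0.1274  0.6865] tool z [ 0.4932 -0.0864 -0.8656] tcp px [[321.3467 269.9373]
 [321.4221 284.2627]]
cam in tool [ 0.0725 -0.0004 -0.1774]
depth 0.16256992986341479
depth 0.190735706521318
-0.012 [269.6948 250.9144] [370.7166 342.238 ]
0.02 [277.5996 231.6064] [362.7348 310.5942]
```

```bash
python3 - <<'E'
from go import *
s=cam("scene"); t=cam("top"); w=cv2.imread("pics/w3.png")
o,p,r=state(); print(proj(s,[p]),proj(t,[p]))
a=s["frame"][165:265,310:410,::-1]; c=w[215:365,245:395]
f=lambda i,k:cv2.resize(i,(400,400),interpolation=cv2.INTER_CUBIC)
cv2.imwrite("pics/mos.png",cv2.convertScaleAbs(np.hstack([f(a,4),f(c,4)]),alpha=1.7))
E
```

```text
[[370.8537 230.1685]] [[260.1781 244.5904]]
```

View pics/mos.png

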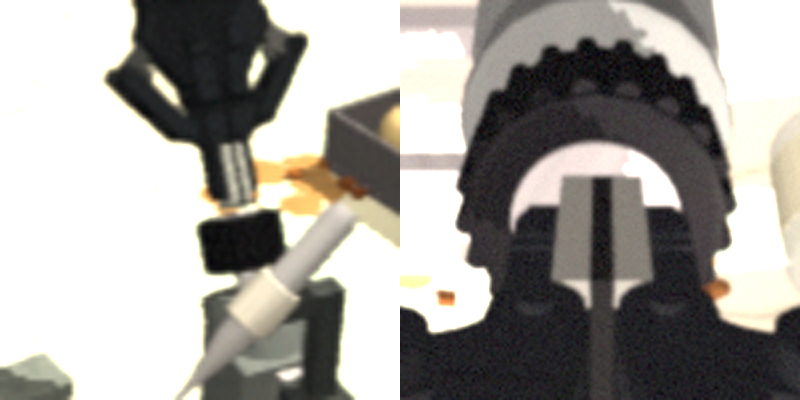

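The mosaic shows the shut fingertips resting at the knob's top: tips at scene pixel (369,217) and wrist pixel (320,282), while the reported TCP projects to (371,230) and (321,270). I'll triangulate the tips.

```bash
python3 - <<'E'
from go import *
s=cam("scene"); w=cam("wrist"); o,p,r=state()
P=tri(s,(368.8,217),w,(320,281.7)); print(P,"in tool frame",r.inv().apply(P-p))
print(proj(s,[P]),proj(w,[P]))
E
```

```text
[0.5443 0.2003 0.142 ] in tool frame [ 0.0056  0.0014 -0.0308]
[[367.8922 217.3561]] [[324.4468 283.8913]]
```

Real tips sit about 30 mm behind the reported TCP along the tool axis. I'll open, advance 25 mm more along the axis, and close.

Call:
{"op": "servo_tool", "data": {
  "steps": [
    {"dx": 0,"dy": 0,"dz": 0,"wx": 0,"wy": 0,"wz": 0},
    {"dx": 0,"dy": 0,"dz": 0,"wx": 0,"wy": 0,"wz": 0},
    {"dx": 0,"dy": 0,"dz": 0,"wx": 0,"wy": 0,"wz": 0},
    {"dx": 0,"dy": 0,"dz": 0,"wx": 0,"wy": 0,"wz": 0},
    {"dx": 0,"dy": 0,"dz": 0,"wx": 0,"wy": 0,"wz": 0}
  ],
  "jaw": 1
}}

```text
time_s: 4.45
eef_pos: [0.564, 0.1954, 0.1181]
eef_rot: [0.258, 0.085, 0.962, -0.022]
wrist_force: [0.3, 0.1, 0.1]
opening: 0.707
grasp_force: 0.0
```

Call:
{"op": "servo_tool", "data": {
  "steps": [
    {"dx": 0.025,"dy": -0.005,"dz": -0.045,"wx": 0,"wy": 0,"wz": 0},
    {"dx": 0.05,"dy": -0.01,"dz": -0.09,"wx": 0,"wy": 0,"wz": 0},
    {"dx": 0.075,"dy": -0.015,"dz": -0.135,"wx": 0,"wy": 0,"wz": 0},
    {"dx": 0.1,"dy": -0.02,"dz": -0.18,"wx": 0,"wy": 0,"wz": 0},
    {"dx": 0.115,"dy": -0.02,"dz": -0.215,"wx": 0,"wy": 0,"wz": 0}
  ]
}}

```text
time_s: 4.87
eef_pos: [0.5755, 0.1932, 0.0956]
eef_rot: [0.258, 0.086, 0.962, -0.022]
wrist_force: [1.1, 0.2, -0.4]
opening: 0.995
grasp_force: 0.0
```

Call:
{"op": "servo_tool", "data": {
  "steps": [
    {"dx": 0,"dy": 0,"dz": 0,"wx": 0,"wy": 0,"wz": 0},
    {"dx": 0,"dy": 0,"dz": 0,"wx": 0,"wy": 0,"wz": 0},
    {"dx": 0,"dy": 0,"dz": 0,"wx": 0,"wy": 0,"wz": 0},
    {"dx": 0,"dy": 0,"dz": 0,"wx": 0,"wy": 0,"wz": 0},
    {"dx": 0,"dy": 0,"dz": 0,"wx": 0,"wy": 0,"wz": 0}
  ],
  "jaw": 0
}}

```text
time_s: 5.28
eef_pos: [0.575, 0.1923, 0.0971]
eef_rot: [0.258, 0.085, 0.962, -0.023]
wrist_force: [-5.0, -6.2, 7.4]
opening: 0.542
grasp_force: 60.0
```

Call:
{"op": "servo_tool", "data": {
  "steps": [
    {"dx": 0,"dy": 0,"dz": 0,"wx": 0.0183,"wy": -0.0033,"wz": -0.0321},
    {"dx": 0,"dy": 0,"dz": 0,"wx": 0.0366,"wy": -0.0065,"wz": -0.0643},
    {"dx": 0,"dy": 0,"dz": 0,"wx": 0.0548,"wy": -0.0098,"wz": -0.0964},
    {"dx": 0,"dy": 0,"dz": 0,"wx": 0.0731,"wy": -0.013,"wz": -0.1286},
    {"dx": 0,"dy": 0,"dz": 0,"wx": 0.0914,"wy": -0.0163,"wz": -0.1607}
  ]
}}

```text
time_s: 5.7
eef_pos: [0.5755, 0.1933, 0.0973]
eef_rot: [0.254, 0.361, 0.896, 0.054]
wrist_force: [-1.7, -0.5, 4.3]
opening: 0.54
grasp_force: 60.6
```

Call:
{"op": "servo_tool", "data": {
  "steps": [
    {"dx": 0,"dy": 0,"dz": 0,"wx": 0.0183,"wy": -0.0033,"wz": -0.0321},
    {"dx": 0,"dy": 0,"dz": 0,"wx": 0.0366,"wy": -0.0065,"wz": -0.0643},
    {"dx": 0,"dy": 0,"dz": 0,"wx": 0.0548,"wy": -0.0098,"wz": -0.0964},
    {"dx": 0,"dy": 0,"dz": 0,"wx": 0.0731,"wy": -0.013,"wz": -0.1286},
    {"dx": 0,"dy": 0,"dz": 0,"wx": 0.0914,"wy": -0.0163,"wz": -0.1607}
  ]
}}

```text
time_s: 6.12
eef_pos: [0.5764, 0.1939, 0.0978]
eef_rot: [0.229, 0.603, 0.754, 0.125]
wrist_force: [2.5, 1.6, 1.2]
opening: 0.537
grasp_force: 61.3
```

Forces are low and the knob follows; one more turn call, then release.

Call:
{"op": "servo_tool", "data": {
  "steps": [
    {"dx": 0,"dy": 0,"dz": 0,"wx": 0.0183,"wy": -0.0033,"wz": -0.0321},
    {"dx": 0,"dy": 0,"dz": 0,"wx": 0.0366,"wy": -0.0065,"wz": -0.0643},
    {"dx": 0,"dy": 0,"dz": 0,"wx": 0.0548,"wy": -0.0098,"wz": -0.0964},
    {"dx": 0,"dy": 0,"dz": 0,"wx": 0.0731,"wy": -0.013,"wz": -0.1286},
    {"dx": 0,"dy": 0,"dz": 0,"wx": 0.0914,"wy": -0.0163,"wz": -0.1607}
  ]
}}

```text
time_s: 6.53
eef_pos: [0.5773, 0.1939, 0.0984]
eef_rot: [0.184, 0.794, 0.549, 0.186]
wrist_force: [6.3, 0.2, -0.6]
opening: 0.536
grasp_force: 61.8
```

```bash
python3 - <<'E'
from go import *
s=cam("scene"); save(s,"s2"); o,p,r=state(); print(p,o["q"],o["wrist_force"])
# turned angle
y=r.as_matrix()[:,1]; x2=np.cross(yh,d); print("turned",np.arctan2(-(y@x2),y@yh))
# pale tapered needle: compare row scan for tip around the expected track
a=cv2.imread("pics/scene0.png").astype(int); b=s["frame"][:,:,::-1].astype(int)
print("tip expected px", proj(s,[np.array([.6385,.069,.087]),np.array([.6385,.069,.087])+.0315*xh]))
cv2.imwrite("pics/s2c.png",cv2.convertScaleAbs(cv2.resize(b[215:330,290:430].astype(np.uint8),None,fx=5,fy=5,interpolation=cv2.INTER_CUBIC),alpha=1.4))
E
```

```text
[0.5774 0.1939 0.0984] [ 0.2518  0.1212  2.006  -0.4026  0.562   0.9144] [ 6.0553 -0.1992 -0.4169]
turned 1.7634450386576395
tip expected px [[345.0929 275.0582]
 [351.3866 283.5335]]
```

View pics/s2c.png

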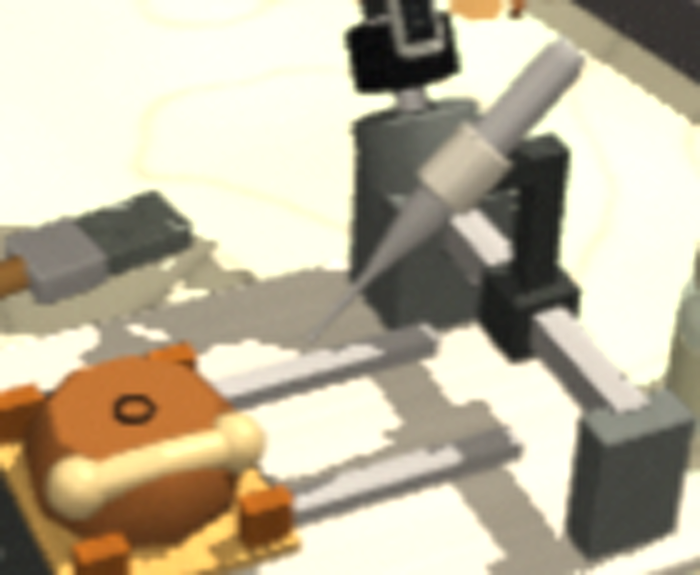

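The needle's tip is now at (351,284), as predicted, and the ring at (316.6,296.6). I'll release and back off along the axis.

Call:
{"op": "servo_tool", "data": {
  "steps": [
    {"dx": 0,"dy": 0,"dz": 0,"wx": 0,"wy": 0,"wz": 0},
    {"dx": 0,"dy": 0,"dz": 0,"wx": 0,"wy": 0,"wz": 0},
    {"dx": 0,"dy": 0,"dz": 0,"wx": 0,"wy": 0,"wz": 0},
    {"dx": 0,"dy": 0,"dz": 0,"wx": 0,"wy": 0,"wz": 0},
    {"dx": 0,"dy": 0,"dz": 0,"wx": 0,"wy": 0,"wz": 0}
  ],
  "jaw": 1
}}

```text
time_s: 7.0
eef_pos: [0.5753, 0.1935, 0.0966]
eef_rot: [0.184, 0.793, 0.551, 0.184]
wrist_force: [-0.8, 1.2, 0.2]
opening: 1.0
grasp_force: 0.0
```

Call:
{"op": "servo_tool", "data": {
  "steps": [
    {"dx": -0.08,"dy": 0.015,"dz": 0.14,"wx": 0,"wy": 0,"wz": 0},
    {"dx": -0.18,"dy": 0.03,"dz": 0.32,"wx": 0,"wy": 0,"wz": 0},
    {"dx": -0.3,"dy": 0.055,"dz": 0.53,"wx": 0,"wy": 0,"wz": 0},
    {"dx": -0.42,"dy": 0.075,"dz": 0.74,"wx": 0,"wy": 0,"wz": 0},
    {"dx": -0.55,"dy": 0.1,"dz": 0.97,"wx": 0,"wy": 0,"wz": 0}
  ]
}}

```text
time_s: 7.42
eef_pos: [0.5194, 0.2033, 0.1938]
eef_rot: [0.183, 0.793, 0.551, 0.183]
wrist_force: [0.1, -0.1, 0.1]
opening: 0.999
grasp_force: 0.0
```

```bash
python3 - <<'E'
from go import *
s=cam("scene"); n=onz(s,(351,284),.087); rg=onz(s,(316.8,296.8),.078); print("needle",n,"need x,y",(n-rg)@xh,(n-rg)@yh)
t=cam("top"); save(t,"t2")
plan(np.array([.5905,-.133,.16]),mat(xh,np.array([0,0,-1.])))
E
```

```text
needle [0.6703 0.0619 0.087 ] need x,y 2.573510271925717e-05 0.07830721912934928
shift/0.1 [ 0.6896 -3.3778 -0.3824] turn/pi [0.0138 0.1689 0.0554] deg 32.08610218005167 q [ 0.3128 -0.1389  2.0316 -0.3356  0.7976  0.8488] t 7.5167
```

Call:
{"op": "servo_tool", "data": {
  "steps": [
    {"dx": 0,"dy": -0.17,"dz": 0.06,"wx": 0.0028,"wy": 0.034,"wz": 0.011},
    {"dx": 0,"dy": -0.34,"dz": 0.12,"wx": 0.0055,"wy": 0.068,"wz": 0.022},
    {"dx": 0,"dy": -0.51,"dz": 0.18,"wx": 0.0083,"wy": 0.101,"wz": 0.033},
    {"dx": 0,"dy": -0.68,"dz": 0.24,"wx": 0.011,"wy": 0.135,"wz": 0.044},
    {"dx": 0,"dy": -0.85,"dz": 0.3,"wx": 0.0138,"wy": 0.1689,"wz": 0.0554}
  ]
}}

```text
time_s: 7.93
eef_pos: [0.5208, 0.1174, 0.2244]
eef_rot: [-0.002, 0.766, 0.642, -0.004]
wrist_force: [0.1, 0.4, 0.0]
opening: 1.004
grasp_force: 0.0
```

Call:
{"op": "servo_tool", "data": {
  "steps": [
    {"dx": 0.04,"dy": -0.17,"dz": 0,"wx": 0,"wy": 0,"wz": 0},
    {"dx": 0.08,"dy": -0.34,"dz": 0,"wx": 0,"wy": 0,"wz": 0},
    {"dx": 0.12,"dy": -0.51,"dz": 0,"wx": 0,"wy": 0,"wz": 0},
    {"dx": 0.16,"dy": -0.68,"dz": 0,"wx": 0,"wy": 0,"wz": 0},
    {"dx": 0.2,"dy": -0.85,"dz": 0,"wx": 0,"wy": 0,"wz": 0}
  ]
}}

```text
time_s: 8.35
eef_pos: [0.5405, 0.0323, 0.2223]
eef_rot: [-0.001, 0.767, 0.642, -0.004]
wrist_force: [-0.0, 0.2, -0.7]
opening: 1.0
grasp_force: 0.0
```

Call:
{"op": "servo_tool", "data": {
  "steps": [
    {"dx": 0.05,"dy": -0.17,"dz": 0,"wx": 0,"wy": 0,"wz": 0},
    {"dx": 0.1,"dy": -0.34,"dz": 0,"wx": 0,"wy": 0,"wz": 0},
    {"dx": 0.15,"dy": -0.51,"dz": 0,"wx": 0,"wy": 0,"wz": 0},
    {"dx": 0.2,"dy": -0.68,"dz": 0,"wx": 0,"wy": 0,"wz": 0},
    {"dx": 0.25,"dy": -0.85,"dz": 0,"wx": 0,"wy": 0,"wz": 0}
  ]
}}

```text
time_s: 8.77
eef_pos: [0.5655, -0.0527, 0.2223]
eef_rot: [-0.001, 0.767, 0.642, -0.004]
wrist_force: [0.3, 1.2, 0.7]
opening: 1.003
grasp_force: 0.0
```

Call:
{"op": "servo_tool", "data": {
  "steps": [
    {"dx": 0.06,"dy": -0.17,"dz": -0.1,"wx": 0,"wy": 0,"wz": 0},
    {"dx": 0.12,"dy": -0.34,"dz": -0.2,"wx": 0,"wy": 0,"wz": 0},
    {"dx": 0.18,"dy": -0.51,"dz": -0.3,"wx": 0,"wy": 0,"wz": 0},
    {"dx": 0.24,"dy": -0.7,"dz": -0.4,"wx": 0,"wy": 0,"wz": 0},
    {"dx": 0.24,"dy": -0.82,"dz": -0.5,"wx": 0,"wy": 0,"wz": 0}
  ]
}}

```text
time_s: 9.18
eef_pos: [0.5899, -0.1355, 0.1718]
eef_rot: [-0.001, 0.767, 0.642, -0.004]
wrist_force: [-0.4, 0.1, -0.2]
opening: 0.999
grasp_force: 0.0
```

```bash
python3 - <<'E'
from go import *
w=cam("wrist"); save(w,"w4"); f=w["frame"]; g=f.max(2)
print("post top expected px",proj(w,[[.5905,-.133,.095]]),"foot",proj(w,[[.5905,-.133,.035]]))
m=(g<40).astype(np.uint8); n,l,st,ce=cv2.connectedComponentsWithStats(m)
for i in range(1,n):
    if st[i,4]>150: print(st[i],ce[i].round(1))
plan(np.array([.5905,-.133,.032]),mat(xh,np.array([0,0,-1.])))
E
```

```text
post top expected px [[320.6154 227.6845]] foot [[320.8907 210.5519]]
[ 307  201   33   43 1056] [322.9 222.4]
[    0   295   640   185 60369] [318.1 418.3]
shift/0.1 [ 0.024   0.036  -1.3741] turn/pi [ 0.0011 -0.0034  0.0006] deg 0.6477369451413915 q [-0.4202  0.2749  1.5491 -0.0076  1.3259 -0.2392] t 9.2333
```

The post lies as predicted (blob centre (323,222)). Descending over it.

Call:
{"op": "servo_tool", "data": {
  "steps": [
    {"dx": 0.01,"dy": 0.02,"dz": -0.18,"wx": 0,"wy": 0,"wz": 0},
    {"dx": 0.02,"dy": 0.035,"dz": -0.36,"wx": 0,"wy": 0,"wz": 0},
    {"dx": 0.02,"dy": 0.035,"dz": -0.54,"wx": 0,"wy": 0,"wz": 0},
    {"dx": 0.02,"dy": 0.035,"dz": -0.72,"wx": 0,"wy": 0,"wz": 0},
    {"dx": 0.02,"dy": 0.035,"dz": -0.9,"wx": 0,"wy": 0,"wz": 0}
  ]
}}

```text
time_s: 9.65
eef_pos: [0.591, -0.1293, 0.0824]
eef_rot: [-0.001, 0.767, 0.642, -0.004]
wrist_force: [-0.6, -0.1, -0.3]
opening: 1.001
grasp_force: 0.0
```

Call:
{"op": "servo_tool", "data": {
  "steps": [
    {"dx": 0,"dy": 0,"dz": -0.1,"wx": 0,"wy": 0,"wz": 0},
    {"dx": 0,"dy": 0,"dz": -0.2,"wx": 0,"wy": 0,"wz": 0},
    {"dx": 0,"dy": 0,"dz": -0.3,"wx": 0,"wy": 0,"wz": 0},
    {"dx": 0,"dy": 0,"dz": -0.4,"wx": 0,"wy": 0,"wz": 0},
    {"dx": 0,"dy": 0,"dz": -0.47,"wx": 0,"wy": 0,"wz": 0}
  ]
}}

```text
time_s: 10.07
eef_pos: [0.5914, -0.13, 0.0358]
eef_rot: [-0.001, 0.767, 0.642, -0.004]
wrist_force: [-0.1, 0.4, 0.3]
opening: 0.999
grasp_force: 0.0
```

Call:
{"op": "servo_tool", "data": {
  "steps": [
    {"dx": 0,"dy": 0,"dz": 0,"wx": 0,"wy": 0,"wz": 0},
    {"dx": 0,"dy": 0,"dz": 0,"wx": 0,"wy": 0,"wz": 0},
    {"dx": 0,"dy": 0,"dz": 0,"wx": 0,"wy": 0,"wz": 0},
    {"dx": 0,"dy": 0,"dz": 0,"wx": 0,"wy": 0,"wz": 0},
    {"dx": 0,"dy": 0,"dz": 0,"wx": 0,"wy": 0,"wz": 0}
  ],
  "jaw": 0
}}

```text
time_s: 10.48
eef_pos: [0.5921, -0.1303, 0.0373]
eef_rot: [0.0, 0.767, 0.642, -0.003]
wrist_force: [5.0, -0.6, 4.8]
opening: 0.302
grasp_force: 7.0
```

Call:
{"op": "servo_tool", "data": {
  "steps": [
    {"dx": 0,"dy": 0,"dz": 0,"wx": 0,"wy": 0,"wz": 0},
    {"dx": 0,"dy": 0,"dz": 0,"wx": 0,"wy": 0,"wz": 0},
    {"dx": 0,"dy": 0,"dz": 0,"wx": 0,"wy": 0,"wz": 0},
    {"dx": 0,"dy": 0,"dz": 0,"wx": 0,"wy": 0,"wz": 0},
    {"dx": 0,"dy": 0,"dz": 0,"wx": 0,"wy": 0,"wz": 0}
  ]
}}

```text
time_s: 10.9
eef_pos: [0.5923, -0.1304, 0.0376]
eef_rot: [0.0, 0.767, 0.642, -0.003]
wrist_force: [-0.4, 0.2, 5.3]
opening: 0.286
grasp_force: 58.8
```

Post gripped. Sliding 78 mm along the stand's +y.

Call:
{"op": "servo_tool", "data": {
  "steps": [
    {"dx": 0.015,"dy": 0.077,"dz": 0,"wx": 0,"wy": 0,"wz": 0},
    {"dx": 0.03,"dy": 0.154,"dz": 0,"wx": 0,"wy": 0,"wz": 0},
    {"dx": 0.04,"dy": 0.23,"dz": 0,"wx": 0,"wy": 0,"wz": 0},
    {"dx": 0.055,"dy": 0.307,"dz": 0,"wx": 0,"wy": 0,"wz": 0},
    {"dx": 0.069,"dy": 0.384,"dz": 0,"wx": 0,"wy": 0,"wz": 0}
  ]
}}

```text
time_s: 11.32
eef_pos: [0.5992, -0.0925, 0.0376]
eef_rot: [0.001, 0.767, 0.642, -0.004]
wrist_force: [-0.8, -3.4, 5.5]
opening: 0.279
grasp_force: 59.2
```

Call:
{"op": "servo_tool", "data": {
  "steps": [
    {"dx": 0.015,"dy": 0.077,"dz": 0,"wx": 0,"wy": 0,"wz": 0},
    {"dx": 0.03,"dy": 0.154,"dz": 0,"wx": 0,"wy": 0,"wz": 0},
    {"dx": 0.04,"dy": 0.23,"dz": 0,"wx": 0,"wy": 0,"wz": 0},
    {"dx": 0.055,"dy": 0.307,"dz": 0,"wx": 0,"wy": 0,"wz": 0},
    {"dx": 0.069,"dy": 0.384,"dz": 0,"wx": 0,"wy": 0,"wz": 0}
  ]
}}

```text
time_s: 11.73
eef_pos: [0.6062, -0.0539, 0.0376]
eef_rot: [0.001, 0.767, 0.642, -0.003]
wrist_force: [-0.9, -3.2, 5.7]
opening: 0.279
grasp_force: 59.2
```

```bash
python3 - <<'E'
from go import *
s=cam("scene"); save(s,"s3"); t=cam("top"); save(t,"t3"); w=cam("wrist"); save(w,"w5")
o,p,r=state(); print(p,o["wrist_force"],(p-[.5923,-.1304,.0376])@yh)
n=np.array([.6703,.0619,.087]); R0=np.array([.6545,-.0147,.078])+.078*yh
print("s needle,ring",proj(s,[n,R0]),"t",proj(t,[n,R0]),"w",proj(w,[n,R0]))
f=lambda fr,u,v,h,o:cv2.resize(fr[int(v)-h:int(v)+h,int(u)-h:int(u)+h,::-1],(o,o),interpolation=cv2.INTER_CUBIC)
a=proj(s,[n])[0];b=proj(t,[n])[0];c=proj(w,[n])[0]
print("origins",a.astype(int),b.astype(int),c.astype(int))
L=[f(s["frame"],*a,20,400),f(t["frame"],*b,20,400)]
if 40<c[0]<600 and 40<c[1]<440: L[1]=np.vstack([cv2.resize(L[1],(300,300)),cv2.resize(f(w["frame"],*c,40,300),(300,300))]); L[0]=cv2.resize(L[0],(500,600))
cv2.imwrite("pics/mos3.png",cv2.convertScaleAbs(np.hstack(L),alpha=1.4)); print(L[0].shape,L[1].shape)
E
```

```text
[ 0.6066 -0.0522  0.0376] [1.4819 2.9418 5.917 ] 0.07951605920600241
s needle,ring [[351.0124 283.9882]
 [350.3894 286.7142]] t [[315.8483 200.8622]
 [315.8587 202.3364]] w [[448.3705 -23.2674]
 [433.8142 -12.2904]]
origins [351 283] [315 200] [448 -23]
(400, 400, 3) (400, 400, 3)
```

View pics/mos3.png

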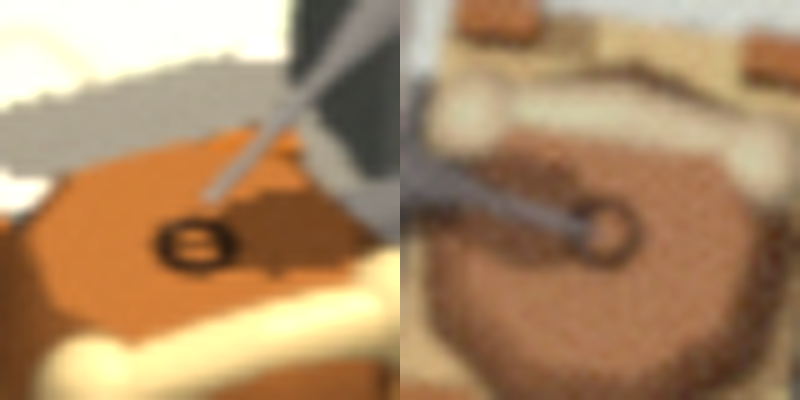

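The last view: scene crop shows the tip at (205,198) and ring at (195,245) in the crop; the top crop shows the tip at the ring's left edge, (185,225) against ring centre (204,230). I'll convert both.

```bash
python3 - <<'E'
from go import *
s=cam("scene");t=cam("top")
k=lambda o,u,v:(o[0]+(u+.5)/10-.5,o[1]+(v+.5)/10-.5)
for nm,c,o,a,b in(("s",s,(331,263),(205,198),(195,245)),("t",t,(295,180),(185,225),(204,230))):
    n=onz(c,k(o,*a),.087); r=onz(c,k(o,*b),.078); e=n-r; print(nm,n,r,"x,y err",e@xh,e@yh)
n=tri(s,k((331,263),205,198),t,k((295,180),185,225)); r=tri(s,k((331,263),195,245),t,k((295,180),204,230))
print(n,r,(n-r)@xh,(n-r)@yh)
# ring centre by dark-pixel centroid in upscaled crops; needle/rock mask for the tip
for nm,c,o in(("s",s,(331,263)),("t",t,(295,180))):
    f=c["frame"][o[1]:o[1]+40,o[0]:o[0]+40].astype(int); sat=f[...,0]-f[...,2]
    print(nm); print(sat[16:30,10:30])
E
```

```text
s [0.6659 0.0652 0.087 ] [0.6688 0.0608 0.078 ] x,y err -0.0035760138384687504 0.00377630424078538
t [0.6676 0.0688 0.087 ] [0.6678 0.0643 0.078 ] x,y err -0.000991870904531058 0.004338331458258402
[0.6665 0.0671 0.0868] [0.6674 0.0633 0.0761] -0.0015704623605811972 0.003579026522604282
s
[[ 79  97 102 105 107 109 108 110 109 109 108 103  81  45  33  70 103 108
  108  99]
 [106 109 110 109 110 110 109 110 110 109 105  82  45  33  66 101 109 109
  110 108]
 [108 110 110 111 109 109 109 109 109 106  88  50  34  67 101 108 105 104
  106 104]
 [110 110 110 108 109 109 110 109 108  97  56  35  63  95 103  91  72  67
   68  68]
 [110 109 109 109 109 110 109 110 107 101  81  73  81  70  68  66  61  62
   62  63]
 [109 109 108 109 110 109 107 102  85  60  63  62  55  58  61  62  63  61
   61  62]
 [109 110 109 110 109 107  87  51  39  40  38  31  24  41  57  62  62  61
   62  62]
 [109 109 110 110 109  95  62  42  73  94  82  56  33  26  45  60  61  61
   61  61]
 [109 110 110 110 108  92  52  39  62  72  72  64  44  24  39  62  61  63
   63  61]
 [109 110 110 110 110 106  81  38  55  83  94
[... 565 characters left out ...]
64 62]
 [26 29 35 39 41 39 45 45 47 49 52 54 60 62 62 64 65 64 64 64]
 [13 18 18 21 27 34 39 35 36 37 39 44 47 55 61 65 65 65 64 61]
 [21 18 17 14 20 18 21 21 21 38 52 51 46 47 56 63 63 64 62 65]
 [39 34 30 23 22 18 12 11 17 35 56 57 49 40 53 63 64 63 63 63]
 [47 43 39 39 34 32 22 16 24 37 50 57 50 43 50 62 62 65 62 63]
 [42 44 43 41 43 41 38 28 33 45 52 50 47 48 54 60 64 62 63 63]
 [46 42 47 45 45 45 40 41 36 42 46 38 40 48 57 65 63 64 64 62]
 [54 50 51 50 50 50 53 56 46 40 39 42 50 59 62 62 62 66 62 62]
 [59 59 61 57 59 58 58 61 58 57 57 57 57 66 62 63 63 62 62 62]
 [64 63 63 61 64 65 60 64 63 60 62 63 64 63 63 64 65 63 64 64]
 [65 64 61 61 61 63 64 62 63 61 64 65 66 62 64 64 66 64 64 65]]
```

Both views say the tip is about 2–4 mm ahead in +y (less, allowing for the faint point). I'll nudge the carriage +2.5 mm, then release and rise.

Call:
{"op": "servo_tool", "data": {
  "steps": [
    {"dx": 0.001,"dy": 0.006,"dz": 0,"wx": 0,"wy": 0,"wz": 0},
    {"dx": 0.002,"dy": 0.012,"dz": 0,"wx": 0,"wy": 0,"wz": 0},
    {"dx": 0.003,"dy": 0.018,"dz": 0,"wx": 0,"wy": 0,"wz": 0},
    {"dx": 0.004,"dy": 0.025,"dz": 0,"wx": 0,"wy": 0,"wz": 0},
    {"dx": 0.004,"dy": 0.025,"dz": 0,"wx": 0,"wy": 0,"wz": 0}
  ]
}}

```text
time_s: 12.4
eef_pos: [0.6068, -0.0513, 0.0376]
eef_rot: [0.001, 0.767, 0.642, -0.003]
wrist_force: [-1.0, -1.9, 6.8]
opening: 0.281
grasp_force: 59.1
```

Call:
{"op": "servo_tool", "data": {
  "steps": [
    {"dx": 0,"dy": 0,"dz": 0,"wx": 0,"wy": 0,"wz": 0},
    {"dx": 0,"dy": 0,"dz": 0,"wx": 0,"wy": 0,"wz": 0},
    {"dx": 0,"dy": 0,"dz": 0,"wx": 0,"wy": 0,"wz": 0},
    {"dx": 0,"dy": 0,"dz": 0,"wx": 0,"wy": 0,"wz": 0},
    {"dx": 0,"dy": 0,"dz": 0,"wx": 0,"wy": 0,"wz": 0}
  ],
  "jaw": 1
}}

```text
time_s: 12.82
eef_pos: [0.6053, -0.0505, 0.0362]
eef_rot: [-0.001, 0.767, 0.642, -0.004]
wrist_force: [0.4, 1.1, 0.4]
opening: 0.964
grasp_force: 0.0
```

Call:
{"op": "servo_tool", "data": {
  "steps": [
    {"dx": 0,"dy": 0,"dz": 0.18,"wx": 0,"wy": 0,"wz": 0},
    {"dx": 0,"dy": 0,"dz": 0.36,"wx": 0,"wy": 0,"wz": 0},
    {"dx": 0,"dy": 0,"dz": 0.54,"wx": 0,"wy": 0,"wz": 0},
    {"dx": 0,"dy": 0,"dz": 0.72,"wx": 0,"wy": 0,"wz": 0},
    {"dx": 0,"dy": 0,"dz": 0.9,"wx": 0,"wy": 0,"wz": 0}
  ]
}}

```text
time_s: 13.23
eef_pos: [0.6054, -0.0506, 0.1272]
eef_rot: [-0.001, 0.767, 0.642, -0.004]
wrist_force: [-0.6, -0.1, 0.3]
opening: 1.004
grasp_force: 0.0
```

Call:
{"op": "servo_tool", "data": {
  "steps": [
    {"dx": -0.14,"dy": -0.14,"dz": 0.04,"wx": 0,"wy": 0,"wz": 0},
    {"dx": -0.28,"dy": -0.28,"dz": 0.08,"wx": 0,"wy": 0,"wz": 0},
    {"dx": -0.42,"dy": -0.42,"dz": 0.12,"wx": 0,"wy": 0,"wz": 0},
    {"dx": -0.56,"dy": -0.56,"dz": 0.16,"wx": 0,"wy": 0,"wz": 0},
    {"dx": -0.7,"dy": -0.7,"dz": 0.2,"wx": 0,"wy": 0,"wz": 0}
  ]
}}

```text
time_s: 13.65
eef_pos: [0.5348, -0.1211, 0.1466]
eef_rot: [-0.001, 0.767, 0.642, -0.004]
wrist_force: [-0.5, 0.1, -0.6]
opening: 1.0
grasp_force: 0.0
```

```bash
python3 - <<'E'
from go import *
s=cam("scene");t=cam("top"); np.set_printoptions(linewidth=150)
for nm,c,o in(("s",s,(331,263)),("t",t,(295,180))):
    f=np.mean([vision.camera("scene" if nm=="s" else "top")["frame"][o[1]:o[1]+40,o[0]:o[0]+40].astype(float) for _ in range(3)],0); sat=f[...,0]-f[...,2]
    print(nm,o); print(sat[16:30,8:30].astype(int))
o,p,r=state(); print(p,o["opening"],o["time_s"])
E
```

```text
s (331, 263)
[[ 41  60  75  92  96  99 102 104 103 104 103 103 103  98  76  41  32  63  97 103 102 100]
 [ 81  96 100 104 103 104 103 103 103 104 103 104 100  77  41  32  63  96 102 104 104 104]
 [100 103 103 104 103 103 104 104 103 104 103 101  84  47  32  62  95 101 100  99 100  98]
 [102 104 104 104 104 103 104 103 103 103 103  91  53  33  60  91  96  85  67  64  65  64]
 [104 104 104 103 104 104 104 103 104 103 102  95  75  67  76  66  63  61  58  58  58  57]
 [103 103 104 104 103 103 104 103 102  97  79  58  52  47  50  54  57  58  57  58  58  58]
 [103 104 104 103 104 103 103 102  89  59  36  46  46  31  23  31  47  56  57  57  58  58]
 [103 103 103 103 104 103 103 101  78  37  62  89  79  56  43  24  37  55  58  58  58  58]
 [104 103 103 104 104 103 103 102  76  30  44  63  63  57  46  28  29  49  57  58  57  58]
 [103 103 104 104 103 103 104 101  82  41  35  55  64  52  29  22  32  50  57  57  58  58]
 [104 103 104 103 103 103 103 103 100  82  53  44  42  39  41  49  59  65  64  59  62  67]
 [104 103 103 103 104 104 103 104 104 103 100  98  99  99  99 100 101  99  87  71  85 
[... 518 characters left out ...]
40 48 56 60 62 63 59 61 60]
 [31 27 22 18 15 15 15 17 17 18 24 43 52 47 41 50 60 61 62 60 61 59]
 [42 38 35 33 27 23 20 16 12 13 20 38 52 52 40 47 58 61 61 61 61 60]
 [41 44 41 40 38 37 34 29 19 15 22 36 51 51 44 45 57 60 63 62 61 62]
 [45 41 44 43 42 40 39 37 33 27 34 44 53 49 41 47 59 60 62 61 61 61]
 [53 50 46 40 42 42 43 40 39 35 35 40 44 43 44 52 60 61 60 63 62 62]
 [58 57 53 47 48 46 47 47 50 52 44 40 42 47 55 58 60 63 61 62 61 60]
 [60 60 60 57 57 57 56 56 58 58 56 55 55 58 59 62 62 61 62 60 61 61]
 [61 60 62 62 60 59 60 61 60 62 59 60 60 62 61 61 63 60 61 62 62 61]
 [60 61 60 61 61 62 61 60 60 61 62 61 60 61 61 63 61 63 61 61 62 62]]
[ 0.536  -0.1201  0.1463] 0.9955527262696784 14.05
```

```bash
python3 - <<'E'
from go import *
s=cam("scene");t=cam("top")
for c,a,b in((s,(351.3,283.4),(351.3,287.0)),(t,(313.3,202),(314.3,203))):
    n=onz(c,a,.087); r=onz(c,b,.078); e=n-r; print(n,r,"x,y err",e@xh,e@yh)
    # where the tip would appear if exactly over the ring centre
    print(proj(c,[r+[0,0,.009]]))
E
```

```text
[0.669  0.0636 0.087 ] [0.6701 0.0631 0.078 ] x,y err -0.0010964200663957425 0.00022275686669399834
[[351.4295 283.7285]]
[0.6677 0.0681 0.087 ] [0.6667 0.0659 0.078 ] x,y err 0.0005558244110127158 0.0023600977728023276
[[314.2275 202.3664]]
```

Both views put the tip within about 2.5 mm of the ring's centre, and the robot is clear.

```bash
python3 -c "
from bench import workorder; print(workorder.hand_in())"
```

```text
the job is handed in; nothing more can be done
None
```

The job is handed in: the needle's tip stands over the inside of the ring, within about 2.5 mm of its centre in both camera views, and the gripper is open and clear; the hand-in returned no verdict.

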